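Open the sprung glaze chest by its pop-out T-handle

ROBOT

A 7-joint arm with a two-finger parallel gripper is mounted at the origin on the work surface. World frame = base frame: x ahead of the robot, y to its left, z up, the work surface at z = 0. Lengths are in m, angles in rad, forces in N, time in s.
With the tool pointing down it reaches from about 0.4 to 0.875 m from the base axis. Payload 6.5 kg.
Tool frame: the origin (TCP) lies at the very end of the fingers, on their centre line; the grasp point (between the pads) lies 19 mm behind it; y points along the fingers, z is the direction in which the jaws open and shut, and the axes are right-handed (so a half turn about y gives the same grasp; the last joint's range is limited). The gripper opens to 85 mm and grips with 20 to 120 N. Pads are 22 mm wide; open, the fingers measure 114 mm over their backs; the gripper's body (76 mm by 85 mm) begins 54 mm behind the grasp point. The pads swing forward as they close: fully open they stand 13 mm farther back than shut.
Start: joints at [-1.382, 0.536, -0.004, 1.538, 0.003, 1.067, -0.071], TCP at [0.164, 0.629, 0.231] pointing down, gripper open.
Joint ranges: [-2.7, 2.7], [-0.37, 2.16], [-1.27, 1.26], [0.24, 2.4], [-1.31, 4.45], [0.19, 1.91], [-2.76, 2.76]. Speed limits (rad/s): [2.39, 2.39, 3.14, 3.14, 3.14, 3.14, 3.14].

INTERFACE

Orientations are given as [roll, pitch, yaw] about the fixed x, y, z axes, in that order (R = Rz(yaw) Ry(pitch) Rx(roll)).
In Python, from cell import bot gives the robot as it stands.
- The arm moves only by the tool servo_tool, never from a script. Its argument "rows" is one flat list of numbers, 7 for each row, row after row: the shift along the tool's x, y, z in mm, then the turn, a rotation vector about the tool's x, y, z in rad, then the closure, from 0 (fully open) to 1 (shut). A call has 1 to 20 rows; each row shifts and turns the pose as measured when the row begins, along the tool's axes as they then stand; what a row does not reach is not made up. A row lasts 1/10 s, in which the tool goes at most 50 mm and 8.59 degrees, less where a joint would pass 70% of its speed; a pose out of reach is approached as far as the arm can. A call with a gripper value outside its range is refused whole. The fingers move at their own pace and stop on an object; "newtons" is the grip in N (left out, the last holds). Time passes only in rows, so rows that do not move let the fingers close. It gives the time, the measured TCP pose, the force and the opening at its end, in the units of the state.
- bot.get_state(): the state, without advancing time (a new reading comes with each control period).
- bot.snapshot(name): name is "scene" or "top"; returns a dict with "pixels" (384x512x3 uint8, red, green, blue), "K" (3x3 intrinsics, pixels), "rvec" (rotation vector, rad) and "tvec" (3), from world to camera coordinates, as OpenCV has them. Camera axes: x right, y down, z forward; pixel columns grow to the right and rows downward; lengths in m; the calibration is good to about 2 mm. A picture is of the moment at which its call begins. There is no depth.
- bot.job_done(): hands the job in, once; it reports no verdict.
The state is a dict: "clock": time; "joint_positions": joint angles; "qvel": joint speeds; "tau": joint torques, N m; "tool_pos": TCP position; "tcp_rot": TCP orientation; "ft_force": force on the tool from outside, world axes, zero at the start; "wrist_torque": the same for the moment, N m; "width": finger opening in m.
Only numpy, scipy, OpenCV 4.12 (cv2) and the standard library are available. Lean on these libraries where they do the work, as an engineer would, in place of code of your own. Each camera call takes 0.05 s, during which the arm holds its last target.

TASK

Open the steel glaze chest: gently press the red release button so that the T-handle pops out of its slot, then turn the handle anticlockwise (seen from above) until you feel it meet the trip lever inside, and push on against that resistance just until the lid springs open; never force the handle hard. Let go of everything, with the lid standing open, and leave the brush jar, bowl and mug where they stand.

Things in the scene. Friction and masses are not known exactly. Their poses are not given: they have to be found in the camera images.
- chest: Fixed blue-grey chest 340 mm deep (x) x 260 wide (y), top 162 mm above the table. Origin: centre of its underside; -x side is the front (to the robot), z up. The front 140 mm of its top is a fixed deck with a black latch plate, 64 mm (x) x 174 (y), top 164 mm above the table. The handle's axis stands 105 mm in front of the origin; the red button 70 mm to the axis's -y side. Lid behind it.
- lid (a joint): Lid angle, rad: 0 shut; hinged at the chest's far edge, a damped gas strut raises it by itself to about 0.45 to 0.6 in some 2 s once the latch lets go. It stays 75 mm clear of the handle's axis.
- lid_front (a point): Middle of the lid's front upper edge, 79 mm behind the handle's axis; 162 mm above the table while shut.
- button: The red release button's moving cap, 20 mm across, in the latch plate, 70 mm from the handle's axis. Spring-loaded, travel 6 mm straight down, takes about 3 N; the handle is let go at about 3 mm. Breaks if pressed with more than 20 N.
- button_top (a point): Centre of the button's top face, 7 mm above the latch plate at rest.
- handle_pop (a joint): How far the handle has popped out, m: 0 flush in its slot, 0.022 fully out. A spring of about 5 N throws it out when the button releases it, and it stays out.
- handle_turn (a joint): Handle angle, rad: 0 with its bar along the slot (chest's y), grows anticlockwise from above. Locked while in its slot. Then turns at 0.1 N m and stays where left, until it meets the trip lever between 0.75 and 1.4 rad, different each time, not to be seen. The lever is a stiff spring, 8 N m per rad: at 0.4 N m (0.05 rad on) it lets the lid go, at 1.2 N m (0.15 rad on) it breaks.
- handle_grip (a point): Centre of the T-handle's round aluminium bar, 84 mm long, 16 thick; y along the bar, z up the turning axis. Flush: bar's top level with the latch plate, no room for fingers beside it. Popped out: bar's centre 14 mm and its underside 6 mm above the latch plate (centre 178 mm above the table). A 14 mm stem holds it at its middle.
- brush_jar: Loose white jar with brushes, 72 mm wide, 105 mm high, 200 mm with its brushes; beside the chest, origin centre of its underside. Leave it alone.
- bowl: Loose ochre clay bowl, 124 mm wide, 55 mm high, beside the chest, origin centre of its underside. Leave it alone.
- mug: Loose blue mug, 72 mm wide, 85 mm high with a handle at its +y side, beside the chest, origin centre of its underside. Leave it alone.

How it is judged:
By the outcome, as a careful person would: the job done as asked, in the order asked, and still so for the second after the job is handed in, with the robot touching nothing.
It also fails if it takes over 67 s, if anything falls off the work surface, if the arm or the gripper's body presses on something with over 40 N, if the wrist force passes 120 N, or if a joint passes its speed limit or range.

## Working session

There is one attempt and no reset: what is moved stays moved. The work goes in short steps, Python scripts to look and compute and a tool call to move; the robot and the scene stay as the last step left them, time stands still between calls to the robot, and variables do not carry over. Pictures are saved under pics/ and viewed, and the job is handed in when it is done.

Besides the shell and the picture viewer there is one more tool, called after "Request:" as name(argument=value, ...), one argument or row to a line, values as JSON. servo_tool: Moves the arm, as the interface text tells. Its arguments: {"type":"object","properties":{"rows":{"type":"array"},"newtons":{"type":"number"}},"required":["rows"]}

```bash
mkdir -p pics; ls
python3 - <<'E'
from cell import bot
import cv2,numpy as np
s=bot.get_state()
for k,v in s.items(): print(k,np.round(v,3))
for n in("scene","top"):
    d=bot.snapshot(n); cv2.imwrite(f"pics/{n}0.png",d["pixels"][:,:,::-1]); np.savez(f"{n}0.npz",**d)
    R=cv2.Rodrigues(np.array(d["rvec"]))[0]; print(n,d["K"],-R.T@np.array(d["tvec"]).ravel())
E
```

```text
pics
clock 0.0
joint_positions [-1.382  0.537 -0.004  1.539  0.003  1.067 -0.071]
qvel [-0.001  0.     0.001 -0.001 -0.001 -0.    -0.002]
tau [ 0.0000e+00 -5.8343e+01  1.0490e+00 -2.5910e+01  1.2000e-02  1.0000e-02
 -0.0000e+00]
tool_pos [0.164 0.628 0.23 ]
tcp_rot [-1.573 -0.    -0.255]
ft_force [-0.004 -0.199  0.411]
wrist_torque [ 0.055  0.042 -0.053]
width 0.085
scene [[349.55862246   0.         256.39365174]
 [  0.         349.55862246 194.77338542]
 [  0.           0.           1.        ]] [0.8642274  0.42107645 0.94953967]
top [[405.19200515   0.         256.4208928 ]
 [  0.         405.19200515 194.49729263]
 [  0.           0.           1.        ]] [0.40997632 0.03296657 0.95725344]
```

View pics/scene0.png

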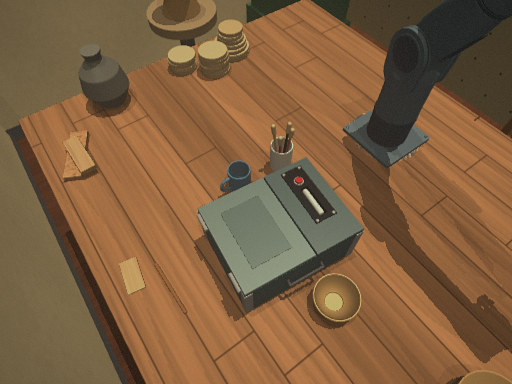

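View pics/top0.png

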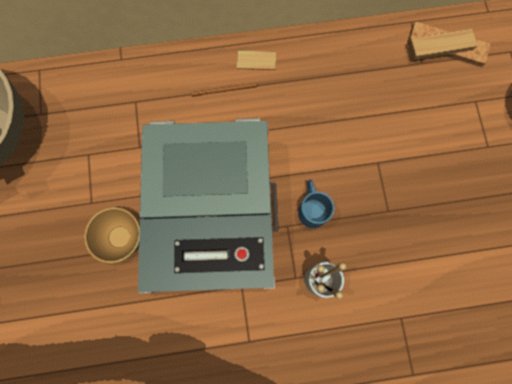

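The top view has the chest at about cols 139–273, rows 120–291. The red button is at (242,254) and the bar is around (206,256). The bowl is at (113,235), the mug at (316,209) and the jar at (326,280). The next step is measuring these.

```bash
cat > h.py <<'E'
import cv2,numpy as np
def ray(d,uv):
    R=cv2.Rodrigues(np.array(d["rvec"]))[0]; c=-R.T@np.array(d["tvec"]).ravel()
    v=R.T@np.linalg.inv(d["K"])@np.array([uv[0],uv[1],1.]); return c,v
def onz(d,uv,z):
    c,v=ray(d,uv); return c+v*(z-c[2])/v[2]
def blobs(m,amin=15):
    n,l,s,c=cv2.connectedComponentsWithStats(m.astype(np.uint8))
    return [(s[i],c[i],l==i) for i in range(1,n) if s[i][4]>=amin]
E
python3 - <<'E'
from h import *
for n in("scene","top"):
    d=np.load(n+"0.npz"); p=d["pixels"].astype(int); r,g,b=p[...,0],p[...,1],p[...,2]
    print(n)
    for s,c,m in blobs((r>130)&(g<80)&(b<80)): print("red",s,c.round(1),onz(d,c,.171).round(4))
    mn=p.min(2); 
    M=(mn>120)
    for s,c,m in blobs(M,20):
        X=onz(d,c,.164 if 1 else 0)
        ys,xs=np.nonzero(m); (ctr,sz,a)=cv2.minAreaRect(np.c_[xs,ys].astype(np.float32)); 
        box=cv2.boxPoints((ctr,sz,a)); print("white",s,X.round(4),[onz(d,q,.164).round(4)[:2].tolist() for q in box])
    # black plate
    M=(p.max(2)<40)
    for s,c,m in blobs(M,300):
        ys,xs=np.nonzero(m); (ctr,sz,a)=cv2.minAreaRect(np.c_[xs,ys].astype(np.float32)); box=cv2.boxPoints((ctr,sz,a))
        print("black",s,onz(d,ctr,.164).round(4),[onz(d,q,.164).round(4)[:2].tolist() for q in box])
d=np.load("top0.npz")
print("bowl",onz(d,(113,235),.055),"mug",onz(d,(316,209),.085),"jar",onz(d,(326,280),.105))
E
```

```text
scene
red [296 177   6   6  31] [298.5 179.4] [0.464  0.0528 0.171 ]
white [303 189  21  25 131] [0.4729 0.1245 0.164 ] [[0.4747, 0.0825], [0.4611, 0.0815], [0.4708, 0.1629], [0.4838, 0.1635]]
white [ 217  208   98   86 2375] [0.6625 0.1841 0.164 ] [[0.7413, 0.076], [0.5334, 0.0909], [0.5671, 0.2416], [0.7569, 0.2192]]
white [198 214   9  15  32] [0.7397 0.0057 0.164 ] [[0.7394, -0.0184], [0.7345, -0.0182], [0.7396, 0.0279], [0.7443, 0.0277]]
white [230 273  10  18  40] [0.7595 0.1832 0.164 ] [[0.7592, 0.1599], [0.7546, 0.1603], [0.7595, 0.2056], [0.764, 0.2051]]
black [ 434    0   78   64 1309] [-0.5303 -0.1446  0.164 ] [[-0.3544, -0.2546], [-0.9092, -0.2778], [-0.7079, -0.0337], [-0.2294, -0.0389]]
black [393  36  26  37 487] [-0.1877 -0.1459  0.164 ] [[-0.2014, -0.2372], [-0.3008, -0.2144], [-0.1749, -0.0607], [-0.0853, -0.0839]]
top
red [238 250   8   8  56] [241.4 253.4] [0.4625 0.0516 0.171 ]
white [236 119  24   4  77] [0.7334 0.0018 0.164 ] [[0.7393, 0.0248], [0.7325, -0.0226], [0.7259, -0.0217], [0.7328, 0.0256]]
white [151 122  22   3  65] [0.7528 0.1793 0.164 ] [[0.7581, 0
[... 768 characters left out ...]
1], [0.4192, -0.0839], [0.4135, -0.0902], [0.4012, -0.0784]]
white [320 268   8   5  20] [ 0.4086 -0.1011  0.164 ] [[0.4078, -0.0922], [0.4137, -0.0945], [0.409, -0.1079], [0.403, -0.1056]]
white [339 271   5  20  56] [ 0.3836 -0.1308  0.164 ] [[0.3675, -0.1228], [0.4022, -0.1315], [0.4008, -0.1386], [0.366, -0.1299]]
white [315 275  16   8  75] [ 0.3924 -0.0971  0.164 ] [[0.3967, -0.0811], [0.3987, -0.1106], [0.386, -0.1111], [0.384, -0.0817]]
white [309 278  25  20 111] [ 0.3743 -0.0822  0.164 ] [[0.3875, -0.0585], [0.4, -0.0726], [0.3591, -0.1107], [0.3469, -0.0966]]
bowl [0.55180192 0.33147334 0.055     ] mug [ 0.53990432 -0.12082101  0.085     ] jar [ 0.3878818  -0.11175552  0.105     ]
```

Request:
servo_tool(
  rows=[29, -2, -32, 0, 0, 0, 1, 29, -2, -32, 0, 0, 0, 1, 29, -2, -32, 0, 0, 0, 1, 29, -2, -32, 0, 0, 0, 1, 29, -2, -32, 0, 0, 0, 1, 29, -2, -32, 0, 0, 0, 1, 29, -2, -32, 0, 0, 0, 1, 29, -2, -32, 0, 0, 0, 1, 29, -2, -32, 0, 0, 0, 1, 29, -2, -32, 0, 0, 0, 1, 29, -2, -32, 0, 0, 0, 1, 29, -2, -32, 0, 0, 0, 1, 29, -2, -32, 0, 0, 0, 1, 29, -2, -32, 0, 0, 0, 1, 0, 0, 0, 0, 0, 0, 1],
  newtons=30,
)

```text
clock: 1.6
tool_pos: [0.4507, 0.0701, 0.2557]
tcp_rot: [-1.577, 0.003, -0.252]
ft_force: [-0.5, 0.0, 0.7]
width: -0.0002
```

```bash
cat > st.py <<'E'
from cell import bot
import numpy as np,sys
s=bot.get_state()
for k in("clock","joint_positions","tool_pos","tcp_rot","ft_force","wrist_torque","width"): print(k,np.round(s[k],4))
if len(sys.argv)>1:
    t=[float(a) for a in sys.argv[1:]]; 
    from scipy.spatial.transform import Rotation as Ro
    R=Ro.from_euler("xyz",s["tcp_rot"]); 
    print("shift mm",(R.inv().apply(np.array(t[:3])-s["tool_pos"])*1000).round(1))
    if len(t)>3:
        T=Ro.from_euler("xyz",[-np.pi/2,0,t[3]]); print("turn",(R.inv()*T).as_rotvec().round(4))
E
python3 st.py .463 .052 .2 -1.68
```

```text
clock 1.6
joint_positions [-0.5469  0.175   0.3285  2.0149 -0.0634  0.9668  1.1324]
tool_pos [0.4507 0.0701 0.2557]
tcp_rot [-1.5766  0.0026 -0.2515]
ft_force [-0.4906  0.0487  0.6625]
wrist_torque [ 0.0096 -0.0035  0.0069]
width -0.0002
shift mm [ 16.6  55.8 -14.1]
turn [0.0066 1.4285 0.0021]
```

Request:
servo_tool(
  rows=[16, 10, -14, 0, 0, 0, 1, 0, 0, 0, 0, 0.14, 0, 1, 0, 0, 0, 0, 0.14, 0, 1, 0, 0, 0, 0, 0.14, 0, 1, 0, 0, 0, 0, 0.14, 0, 1, 0, 0, 0, 0, 0.14, 0, 1, 0, 0, 0, 0, 0.14, 0, 1, 0, 0, 0, 0, 0.14, 0, 1, 0, 0, 0, 0, 0.14, 0, 1, 0, 0, 0, 0, 0.14, 0, 1, 0, 0, 0, 0, 0.14, 0, 1, 0, 0, 0, 0, 0, 0, 1],
)

```text
clock: 2.8
tool_pos: [0.4578, 0.0562, 0.242]
tcp_rot: [-1.583, -0.006, -1.706]
ft_force: [-0.5, 1.0, 0.1]
width: -0.0002
```

```bash
python3 st.py .463 .052 .185 -1.68;  python3 - <<'E'
from h import *
# chest yaw from lid back edge/hinges & lid front edge seam & deck front edge in top view
d=np.load("top0.npz"); g=cv2.cvtColor(d["pixels"],cv2.COLOR_RGB2GRAY)
L=cv2.createLineSegmentDetector().detect(g)[0].reshape(-1,4)
for l in L:
    if 135<l[0]<280 and 135<l[2]<280 and 110<l[1]<300 and np.hypot(l[2]-l[0],l[3]-l[1])>40:
        a=onz(d,l[:2],.163);b=onz(d,l[2:],.163);v=b-a
        print(l.round(1),a[:2].round(4),b[:2].round(4),"ang",np.round(np.arctan(-v[0]/v[1]),4))
E
```

```text
clock 2.8
joint_positions [-0.7052  0.2241  0.5618  2.0223 -0.1431  0.9472 -0.2045]
tool_pos [0.4578 0.0562 0.242 ]
tcp_rot [-1.5829 -0.0063 -1.706 ]
ft_force [-0.5478  1.0262  0.0582]
wrist_torque [ 0.0007 -0.0167 -0.0105]
width -0.0002
shift mm [ 3.1 56.9  6.4]
turn [ 0.0122 -0.0261  0.0062]
[185.5 259.5 225.6 258.2] [0.467  0.1604] [0.4583 0.0834] ang -0.1122
[228.2 250.9 185.6 252.1] [0.4714 0.0766] [0.4812 0.1587] ang -0.1185
[141.9 216.3 268.1 211.9] [0.5636 0.2366] [ 0.5362 -0.0119] ang -0.1096
[272.7 254.4 268.1 168.1] [ 0.4523 -0.0081] [ 0.6254 -0.0256] ang 1.47
[263.1 269.7 174.3 272.7] [0.4261 0.0146] [0.4452 0.1845] ang -0.112
[175.6 239.3 261.9 236.4] [0.5088 0.1753] [0.4899 0.0075] ang -0.1122
[268.1 215.2 141.9 219.5] [ 0.5296 -0.0109] [0.5573 0.2371] ang -0.111
[170.7 291.6 222.  288.2] [0.411 0.195] [0.4032 0.0975] ang -0.0805
[226.9 290.5 174.2 296.9] [0.3975 0.0889] [0.4004 0.1893] ang -0.0282
[221.8 288.3 261.9 287.3] [0.403  0.0978] [0.3936 0.0219] ang -0.1228
[275.7 184.4 276.8 225.6] [ 0.5895 -0.0356] [ 0.5068 -0.0247] ang 1.4396
[243.6 293.1 249.8 337. ] [0.3882 0.0578] [0.3076 0.0576] ang -1.5674
[230.6 194.6 173.1 196.3] [0.5818 0.0571] [0.595  0.1713] ang -0.1149
[162.3 195.6 162.4 145.6] [0.5994 0.1926] [0.7038 0.1821] ang 1.4708
[164.4 143.  204.4 141.9] [0.709  0.1775] [0.6995 0.0959] ang -0.1158
```

Request:
servo_tool(
  rows=[3, 14, 6, 0.012, -0.026, 0.006, 1, 0, 16, 0, 0, 0, 0, 1, 0, 16, 0, 0, 0, 0, 1, 0, 14, 0, 0, 0, 0, 1, 0, 0, 0, 0, 0, 0, 1, 0, 0, 0, 0, 0, 0, 1],
)

```text
clock: 3.4
tool_pos: [0.4623, 0.0552, 0.1798]
tcp_rot: [-1.572, 0.001, -1.653]
ft_force: [-0.7, -0.1, -0.1]
width: -0.0002
```

```bash
python3 st.py .463 .052 .171 -1.683;  python3 - <<'E'
from cell import bot
import cv2
for n in("scene","top"):
    d=bot.snapshot(n); p=d["pixels"][130:260,150:350] if n=="top" else d["pixels"][100:230,220:420]
    cv2.imwrite(f"pics/{n}1.png",cv2.resize(p[:,:,::-1],None,fx=4,fy=4,interpolation=cv2.INTER_CUBIC) )
E
```

```text
clock 3.4
joint_positions [-0.6472  0.325   0.519   2.0811 -0.2271  0.7895 -0.0719]
tool_pos [0.4623 0.0552 0.1798]
tcp_rot [-1.5718e+00  1.3000e-03 -1.6531e+00]
ft_force [-0.6738 -0.0756 -0.0565]
wrist_torque [ 0.0051 -0.02    0.008 ]
width -0.0002
shift mm [3.2 8.8 0.9]
turn [ 0.001   0.0299 -0.0013]
```

View pics/scene1.png

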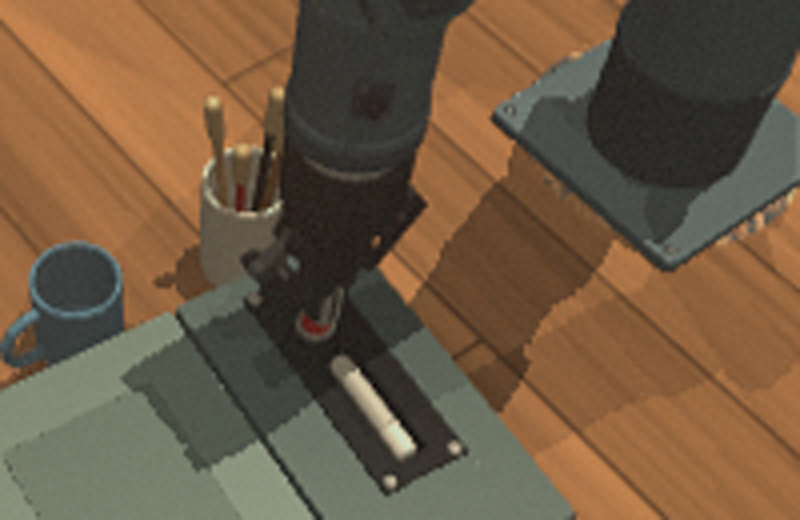

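The crop shows the shut fingertips directly over the red button at about (315,325). I'll trim the offset and start pressing gently.

Request:
servo_tool(
  rows=[3, 4, 1, 0, 0.03, 0, 1, 0, 2, 0, 0, 0, 0, 1, 0, 1, 0, 0, 0, 0, 1, 0, 0, 0, 0, 0, 0, 1],
)

```text
clock: 3.9
tool_pos: [0.4645, 0.0523, 0.1741]
tcp_rot: [-1.568, 0.003, -1.685]
ft_force: [0.3, -0.3, -0.1]
width: 0.0002
```

Request:
servo_tool(
  rows=[0, 1, 0, 0, 0, 0, 1, 0, 1, 0, 0, 0, 0, 1],
)

```text
clock: 4.1
tool_pos: [0.4647, 0.0523, 0.1722]
tcp_rot: [-1.568, 0.004, -1.685]
ft_force: [-0.8, 0.2, -0.6]
width: -0.0001
```

Request:
servo_tool(
  rows=[0, 1, 0, 0, 0, 0, 1, 0, 1, 0, 0, 0, 0, 1],
)

```text
clock: 4.3
tool_pos: [0.4647, 0.0524, 0.1702]
tcp_rot: [-1.568, 0.004, -1.685]
ft_force: [-0.8, 0.2, 3.5]
width: -0.0001
```

Request:
servo_tool(
  rows=[0, 1, 0, 0, 0, 0, 1, 0, 1, 0, 0, 0, 0, 1],
)

```text
clock: 4.5
tool_pos: [0.4647, 0.0524, 0.1683]
tcp_rot: [-1.568, 0.004, -1.685]
ft_force: [-1.9, -0.3, 1.6]
width: 0.0
```

Request:
servo_tool(
  rows=[0, 1, 0, 0, 0, 0, 1, 0, 1, 0, 0, 0, 0, 1],
)

```text
clock: 4.7
tool_pos: [0.4647, 0.0524, 0.1662]
tcp_rot: [-1.568, 0.004, -1.685]
ft_force: [-1.2, -0.4, 3.3]
width: 0.0
```

Run:
```python
from cell import bot
import cv2
for n in("scene",):
    d=bot.snapshot(n); p=d["pixels"][100:230,220:420]
    cv2.imwrite(f"pics/{n}2.png",cv2.resize(p[:,:,::-1],None,fx=4,fy=4,interpolation=cv2.INTER_CUBIC) )
```

```text
(no output)
```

View pics/scene2.png

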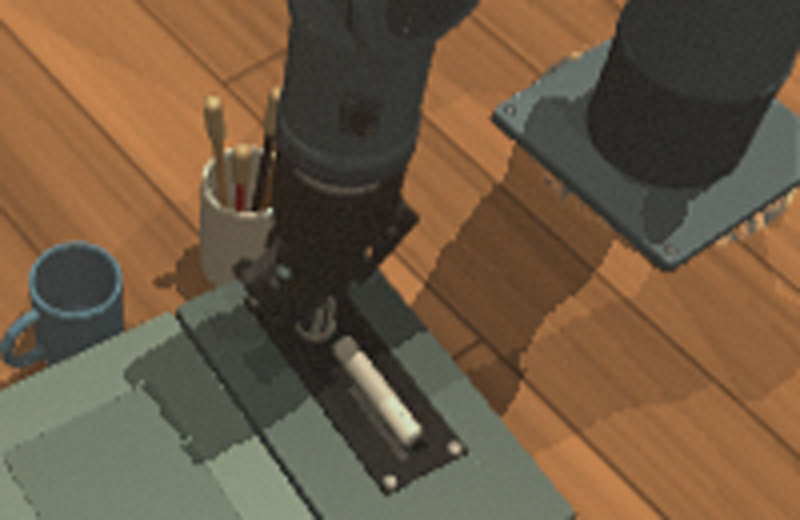

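The bar now stands clear of its slot, with a shadow gap beside it at about (380,400), so it has popped. Pressing took 3.5 N at most. I'll retract, open the gripper and look again.

Request:
servo_tool(
  rows=[0, -4, 0, 0, 0, 0, 1, 0, -16, 0, 0, 0, 0, 1, 0, -25, 0, 0, 0, 0, 1, 0, -30, 0, 0, 0, 0, 1, -30, 0, 0, 0, 0, 0, 0, -35, 0, 0, 0, 0, 0, 0, 0, 0, 0, 0, 0, 0, 0, 0, 0, 0, 0, 0, 0, 0, 0, 0, 0, 0, 0, 0, 0],
)

```text
clock: 5.65
tool_pos: [0.4723, 0.1174, 0.2451]
tcp_rot: [-1.567, 0.003, -1.688]
ft_force: [0.4, -0.2, -0.0]
width: 0.0724
```

```bash
python3 st.py .4705 .1215 .2 -1.683;  python3 - <<'E'
from cell import bot
from h import *
for n in("scene",):
    d=bot.snapshot(n); p=d["pixels"][100:230,220:420]
    cv2.imwrite(f"pics/{n}3.png",cv2.resize(p[:,:,::-1],None,fx=4,fy=4,interpolation=cv2.INTER_CUBIC) )
    p=d["pixels"].astype(int)
    for s,c,m in blobs(p.min(2)>110,40):
        print(s,c.round(1),onz(d,c,.178).round(4))
E
```

```text
clock 5.65
joint_positions [-0.7835  0.2556  0.5306  1.9732 -0.1603  0.9481 -0.2907]
tool_pos [0.4723 0.1174 0.2451]
tcp_rot [-1.5671  0.0034 -1.6878]
ft_force [ 0.4316 -0.1666 -0.0378]
wrist_torque [-0.0136  0.0691  0.0247]
width 0.0724
shift mm [-3.7 45.1 -2.4]
turn [-0.0037 -0.0048 -0.0034]
[366  28   8  11  40] [370.   33.8] [-0.1496 -0.288   0.178 ]
[198  40  29  18 376] [211.9  49.3] [ 0.3625 -0.5504  0.178 ]
[168  46  27  16 339] [180.9  53.5] [ 0.462  -0.5941  0.178 ]
[418 130   8  14  47] [420.8 137. ] [0.0872 0.1479 0.178 ]
[ 197  178  119  116 5600] [252.9 240.4] [0.6691 0.1292 0.178 ]
[317 200   8  10  45] [320.2 204.5] [0.472  0.1487 0.178 ]
[308 236  36  17 198] [322.4 243.9] [0.5398 0.2338 0.178 ]
[325 293  18  18 232] [333.2 301.5] [0.6113 0.3502 0.178 ]
```

View pics/scene3.png

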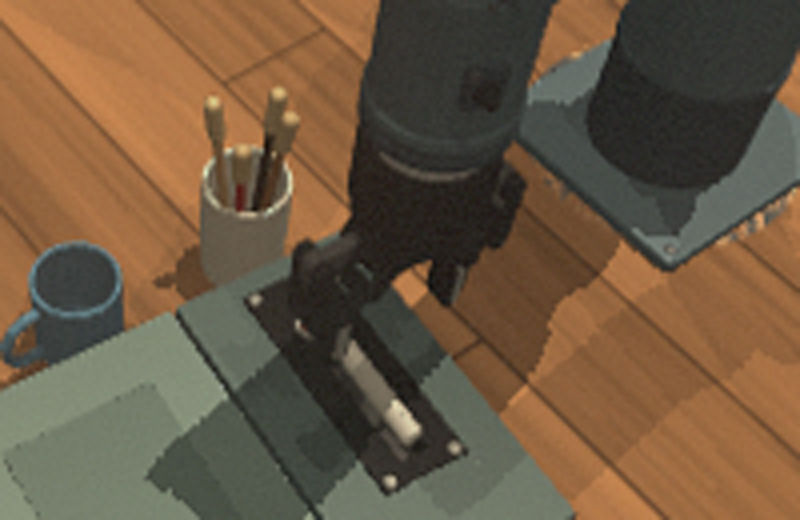

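The bar is raised and free in the crop at (380,395). I'll centre over the axis and descend with the jaws open across the bar.

Request:
servo_tool(
  rows=[-4, 20, -2, -0.004, -0.005, -0.003, 0, 0, 18, 0, 0, 0, 0, 0, 0, 18, 0, 0, 0, 0, 0, 0, 12, 0, 0, 0, 0, 0, 0, 6, 0, 0, 0, 0, 0, 0, 0, 0, 0, 0, 0, 0],
  newtons=38,
)

```text
clock: 6.3
tool_pos: [0.4712, 0.1161, 0.1689]
tcp_rot: [-1.57, -0.001, -1.692]
ft_force: [0.4, -0.4, 0.3]
width: 0.0855
```

```bash
python3 st.py .4705 .1215 .168 -1.683
```

```text
clock 6.3
joint_positions [-0.735   0.3746  0.4903  2.0428 -0.2463  0.7802 -0.2179]
tool_pos [0.4712 0.1161 0.1689]
tcp_rot [-1.5704e+00 -7.0000e-04 -1.6915e+00]
ft_force [ 0.3834 -0.3932  0.2885]
wrist_torque [ 0.0959 -0.033   0.0033]
width 0.0855
shift mm [-5.3  0.9 -1.3]
turn [-0.0004 -0.0085  0.0007]
```

Request:
servo_tool(
  rows=[-5, 0, -1, 0, -0.008, 0, 0, 0, 0, 0, 0, 0, 0, 0, 0, 0, 0, 0, 0, 0, 0],
)

```text
clock: 6.6
tool_pos: [0.4719, 0.1216, 0.1704]
tcp_rot: [-1.568, 0.0, -1.683]
ft_force: [0.3, -0.6, -0.1]
width: 0.0852
```

```bash
python3 st.py .4705 .1215 .168 -1.683
```

```text
clock 6.6
joint_positions [-0.743   0.3737  0.4878  2.0386 -0.2445  0.7821 -0.222 ]
tool_pos [0.4719 0.1216 0.1704]
tcp_rot [-1.5684e+00  5.0000e-04 -1.6834e+00]
ft_force [ 0.2893 -0.5613 -0.0909]
wrist_torque [-0.042  -0.0379  0.0311]
width 0.0852
shift mm [ 0.3  2.4 -1.4]
turn [-0.0024 -0.0004 -0.0005]
```

Request:
servo_tool(
  rows=[0, 2, -1, 0, 0, 0, 0, 0, 0, 0, 0, 0, 0, 0.4, 0, 0, 0, 0, 0, 0, 0.7, 0, 0, 0, 0, 0, 0, 0.8, 0, 0, 0, 0, 0, 0, 0.9, 0, 0, 0, 0, 0, 0, 1, 0, 0, 0, 0, 0, 0, 1, 0, 0, 0, 0, 0, 0, 1],
  newtons=38,
)

```text
clock: 7.4
tool_pos: [0.4702, 0.1223, 0.1694]
tcp_rot: [-1.57, 0.002, -1.683]
ft_force: [0.2, 0.6, -1.0]
width: 0.0143
```

```bash
python3 st.py .4705 .1215 .168 -1.683;python3 - <<'E'
from cell import bot
from h import *
for n in("scene",):
    d=bot.snapshot(n); p=d["pixels"][100:230,220:420]
    cv2.imwrite(f"pics/{n}4.png",cv2.resize(p[:,:,::-1],None,fx=4,fy=4,interpolation=cv2.INTER_CUBIC) )
E
```

```text
clock 7.4
joint_positions [-0.7433  0.3732  0.4861  2.0422 -0.2463  0.7797 -0.2214]
tool_pos [0.4702 0.1223 0.1694]
tcp_rot [-1.5696  0.0017 -1.6829]
ft_force [ 0.1672  0.6379 -1.0335]
wrist_torque [ 0.036  -0.0391  0.0247]
width 0.0143
shift mm [0.8 1.4 0.4]
turn [-0.0012  0.0001 -0.0017]
```

View pics/scene4.png

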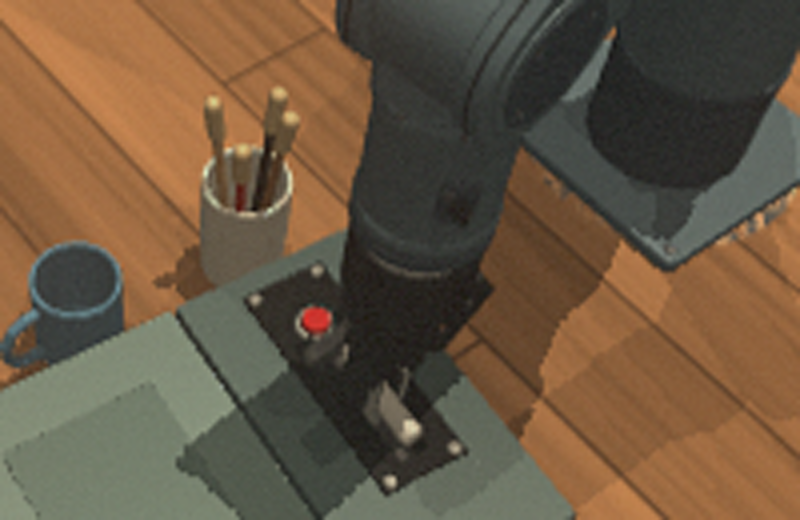

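The jaws straddle the bar at about (395,410) and have stopped on it at 14 mm, with the red button clear behind. Next comes a slow anticlockwise turn, watching the torque.

Request:
servo_tool(
  rows=[0, 0, 0, 0, 0, 0, 1, 0, 0, 0, 0, -0.05, 0, 1, 0, 0, 0, 0, -0.05, 0, 1, 0, 0, 0, 0, -0.05, 0, 1],
)

```text
clock: 7.85
tool_pos: [0.4701, 0.1223, 0.1694]
tcp_rot: [-1.57, 0.002, -1.529]
ft_force: [-0.2, -0.1, 1.9]
width: 0.0143
```

```bash
python3 st.py .4705 .1215 .168 -1.683
```

```text
clock 7.85
joint_positions [-0.714   0.3683  0.4493  2.0406 -0.2265  0.7779 -0.0873]
tool_pos [0.4701 0.1223 0.1694]
tcp_rot [-1.5697  0.0016 -1.5294]
ft_force [-0.1678 -0.1393  1.8756]
wrist_torque [ 0.0096  0.1897 -0.1508]
width 0.0143
shift mm [0.8 1.4 0.3]
turn [-0.001   0.1536 -0.0017]
```

Turning takes about 0.13 N m, as expected. I'll go on to about 0.65 rad, which is below the earliest possible lever position.

Request:
servo_tool(
  rows=[0, 0, 0, 0, -0.05, 0, 1, 0, 0, 0, 0, -0.05, 0, 1, 0, 0, 0, 0, -0.05, 0, 1, 0, 0, 0, 0, -0.05, 0, 1, 0, 0, 0, 0, -0.05, 0, 1, 0, 0, 0, 0, -0.05, 0, 1, 0, 0, 0, 0, -0.05, 0, 1, 0, 0, 0, 0, -0.05, 0, 1, 0, 0, 0, 0, -0.05, 0, 1, 0, 0, 0, 0, -0.05, 0, 1],
)

```text
clock: 8.85
tool_pos: [0.4699, 0.1223, 0.1694]
tcp_rot: [-1.569, 0.002, -1.013]
ft_force: [-0.3, -0.8, 1.9]
width: 0.0143
```

```bash
python3 st.py .4705 .1215 .168 -1.683;python3 - <<'E'
from cell import bot
from h import *
for n in("scene",):
    d=bot.snapshot(n); p=d["pixels"][100:230,220:420]
    cv2.imwrite(f"pics/{n}5.png",cv2.resize(p[:,:,::-1],None,fx=4,fy=4,interpolation=cv2.INTER_CUBIC) )
E
```

```text
clock 8.85
joint_positions [-0.6157  0.3556  0.3281  2.0353 -0.165   0.7744  0.3696]
tool_pos [0.4699 0.1223 0.1694]
tcp_rot [-1.5694  0.0024 -1.0128]
ft_force [-0.2663 -0.7962  1.8518]
wrist_torque [ 0.0035  0.1808 -0.1413]
width 0.0143
shift mm [1.  1.4 0.1]
turn [-5.000e-04  6.702e-01 -2.800e-03]
```

View pics/scene5.png

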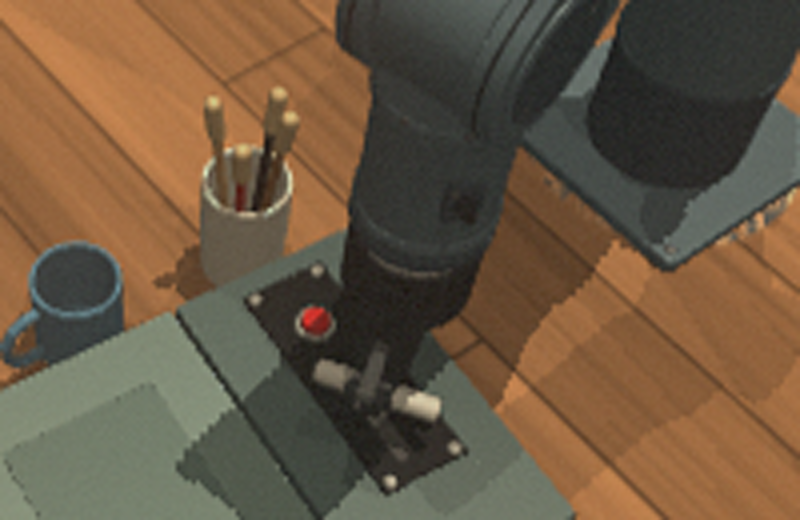

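The bar is turning with the gripper, now about 0.67 rad. From here I'll take small steps and read the torque after each.

Request:
servo_tool(
  rows=[0, 0, 0, 0, -0.02, 0, 1, 0, 0, 0, 0, -0.02, 0, 1, 0, 0, 0, 0, -0.02, 0, 1],
)

```text
clock: 9.2
tool_pos: [0.4699, 0.1223, 0.1694]
tcp_rot: [-1.569, 0.003, -0.949]
ft_force: [-0.5, -0.2, 1.1]
width: 0.0143
```

```bash
cat > t.py <<'E'
from cell import bot
import numpy as np
s=bot.get_state(); print("clk",round(s["clock"],2),"turn",round(s["tcp_rot"][2]+1.683,4),"M",np.round(s["wrist_torque"],3),"F",np.round(s["ft_force"],1))
E
python3 t.py
```

```text
clk 9.2 turn 0.7339 M [ 0.033  0.108 -0.135] F [-0.5 -0.2  1.1]
```

Request:
servo_tool(
  rows=[0, 0, 0, 0, -0.02, 0, 1, 0, 0, 0, 0, -0.02, 0, 1],
)

```text
clock: 9.4
tool_pos: [0.4698, 0.1222, 0.1694]
tcp_rot: [-1.569, 0.002, -0.906]
ft_force: [-0.2, -0.2, 2.1]
width: 0.0142
```

```bash
python3 t.py
```

```text
clk 9.4 turn 0.7767 M [-0.038  0.143 -0.128] F [-0.2 -0.2  2.1]
```

Request:
servo_tool(
  rows=[0, 0, 0, 0, -0.02, 0, 1, 0, 0, 0, 0, -0.02, 0, 1],
)

```text
clock: 9.6
tool_pos: [0.4698, 0.1222, 0.1693]
tcp_rot: [-1.569, 0.002, -0.863]
ft_force: [0.3, -0.5, 1.4]
width: 0.0143
```

```bash
python3 t.py
```

```text
clk 9.6 turn 0.8201 M [ 0.01   0.191 -0.104] F [ 0.3 -0.5  1.4]
```

Request:
servo_tool(
  rows=[0, 0, 0, 0, -0.02, 0, 1, 0, 0, 0, 0, -0.02, 0, 1],
)

```text
clock: 9.8
tool_pos: [0.4698, 0.1222, 0.1694]
tcp_rot: [-1.569, 0.002, -0.819]
ft_force: [-0.5, -0.3, 1.2]
width: 0.0146
```

```bash
python3 t.py
```

```text
clk 9.8 turn 0.8636 M [-0.034  0.167 -0.155] F [-0.5 -0.3  1.2]
```

Request:
servo_tool(
  rows=[0, 0, 0, 0, -0.02, 0, 1, 0, 0, 0, 0, -0.02, 0, 1],
)

```text
clock: 10.0
tool_pos: [0.4698, 0.1222, 0.1694]
tcp_rot: [-1.569, 0.002, -0.776]
ft_force: [-0.3, -0.6, 2.4]
width: 0.0147
```

```bash
python3 t.py
```

```text
clk 10.0 turn 0.9072 M [-0.019  0.176 -0.097] F [-0.3 -0.6  2.4]
```

Request:
servo_tool(
  rows=[0, 0, 0, 0, -0.02, 0, 1, 0, 0, 0, 0, -0.02, 0, 1],
)

```text
clock: 10.2
tool_pos: [0.4698, 0.1222, 0.1694]
tcp_rot: [-1.569, 0.002, -0.732]
ft_force: [-1.8, -0.2, 1.2]
width: 0.0143
```

```bash
python3 t.py
```

```text
clk 10.2 turn 0.9509 M [ 0.011  0.135 -0.141] F [-1.8 -0.2  1.2]
```

Request:
servo_tool(
  rows=[0, 0, 0, 0, -0.02, 0, 1, 0, 0, 0, 0, -0.02, 0, 1],
)

```text
clock: 10.4
tool_pos: [0.4697, 0.1222, 0.1694]
tcp_rot: [-1.569, 0.002, -0.689]
ft_force: [-0.6, 0.5, 2.0]
width: 0.0146
```

```bash
python3 t.py
```

```text
clk 10.4 turn 0.9945 M [-0.036  0.178 -0.117] F [-0.6  0.5  2. ]
```

Request:
servo_tool(
  rows=[0, 0, 0, 0, -0.02, 0, 1, 0, 0, 0, 0, -0.02, 0, 1],
)

```text
clock: 10.6
tool_pos: [0.4697, 0.1221, 0.1694]
tcp_rot: [-1.569, 0.002, -0.645]
ft_force: [-1.0, -0.3, 2.5]
width: 0.0145
```

```bash
python3 t.py
```

```text
clk 10.6 turn 1.0381 M [-0.052  0.153 -0.089] F [-1.  -0.3  2.5]
```

Request:
servo_tool(
  rows=[0, 0, 0, 0, -0.02, 0, 1, 0, 0, 0, 0, -0.02, 0, 1],
)

```text
clock: 10.8
tool_pos: [0.4698, 0.1221, 0.1694]
tcp_rot: [-1.569, 0.002, -0.601]
ft_force: [-1.0, -0.8, 1.4]
width: 0.0145
```

```bash
python3 t.py
```

```text
clk 10.8 turn 1.0817 M [-0.05   0.19  -0.105] F [-1.  -0.8  1.4]
```

Request:
servo_tool(
  rows=[0, 0, 0, 0, -0.02, 0, 1, 0, 0, 0, 0, -0.02, 0, 1],
)

```text
clock: 11.0
tool_pos: [0.4697, 0.1221, 0.1694]
tcp_rot: [-1.569, 0.002, -0.558]
ft_force: [-0.7, -0.1, 1.8]
width: 0.0142
```

```bash
python3 t.py
```

```text
clk 11.0 turn 1.1253 M [-0.015  0.176 -0.113] F [-0.7 -0.1  1.8]
```

Request:
servo_tool(
  rows=[0, 0, 0, 0, -0.02, 0, 1, 0, 0, 0, 0, -0.02, 0, 1],
)

```text
clock: 11.2
tool_pos: [0.4697, 0.1221, 0.1693]
tcp_rot: [-1.569, 0.002, -0.514]
ft_force: [-0.7, -1.0, 2.4]
width: 0.0142
```

```bash
python3 t.py
```

```text
clk 11.2 turn 1.1689 M [ 0.01   0.178 -0.074] F [-0.7 -1.   2.4]
```

Request:
servo_tool(
  rows=[0, 0, 0, 0, -0.02, 0, 1, 0, 0, 0, 0, -0.02, 0, 1],
)

```text
clock: 11.4
tool_pos: [0.4697, 0.1221, 0.1694]
tcp_rot: [-1.569, 0.002, -0.47]
ft_force: [-0.8, 0.5, 2.3]
width: 0.0143
```

```bash
python3 t.py
python3 - <<'E'
from cell import bot
from h import *
d=bot.snapshot("scene"); cv2.imwrite("pics/scene6.png",d["pixels"][:,:,::-1])
E
```

```text
clk 11.4 turn 1.2126 M [-0.058  0.196 -0.095] F [-0.8  0.5  2.3]
```

View pics/scene6.png

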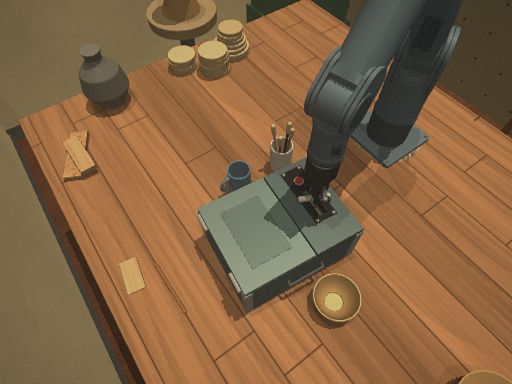

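The lid is still shut and the handle is following at about (315,200), with no resistance beyond friction yet. I'll keep going.

Request:
servo_tool(
  rows=[0, 0, 0, 0, -0.02, 0, 1, 0, 0, 0, 0, -0.02, 0, 1],
)

```text
clock: 11.65
tool_pos: [0.4697, 0.122, 0.1694]
tcp_rot: [-1.569, 0.002, -0.427]
ft_force: [-1.1, -0.2, 1.5]
width: 0.0143
```

```bash
python3 t.py
```

```text
clk 11.65 turn 1.2563 M [-0.065  0.163 -0.059] F [-1.1 -0.2  1.5]
```

Request:
servo_tool(
  rows=[0, 0, 0, 0, -0.02, 0, 1, 0, 0, 0, 0, -0.02, 0, 1],
)

```text
clock: 11.85
tool_pos: [0.4697, 0.122, 0.1693]
tcp_rot: [-1.569, 0.002, -0.383]
ft_force: [-1.1, -0.5, 1.1]
width: 0.0141
```

```bash
python3 t.py
```

```text
clk 11.85 turn 1.2998 M [-0.038  0.174 -0.312] F [-1.1 -0.5  1.1]
```

The torque has jumped to 0.31 N m, so the handle has met the lever at about 1.275 rad. Single small steps from here.

Request:
servo_tool(
  rows=[0, 0, 0, 0, -0.015, 0, 1],
)

```text
clock: 11.95
tool_pos: [0.4697, 0.122, 0.1694]
tcp_rot: [-1.568, 0.002, -0.367]
ft_force: [-0.5, 0.3, 1.6]
width: 0.0143
```

```bash
python3 t.py
```

```text
clk 11.95 turn 1.3156 M [ 0.028  0.163 -0.43 ] F [-0.5  0.3  1.6]
```

Request:
servo_tool(
  rows=[0, 0, 0, 0, -0.012, 0, 1],
)

```text
clock: 12.05
tool_pos: [0.4697, 0.122, 0.1694]
tcp_rot: [-1.568, 0.002, -0.355]
ft_force: [-1.3, -0.1, 1.9]
width: 0.0141
```

```bash
python3 t.py
python3 - <<'E'
from cell import bot
from h import *
d=bot.snapshot("scene"); cv2.imwrite("pics/scene7.png",d["pixels"][:,:,::-1])
E
```

```text
clk 12.05 turn 1.328 M [ 0.017  0.141 -0.53 ] F [-1.3 -0.1  1.9]
```

View pics/scene7.png

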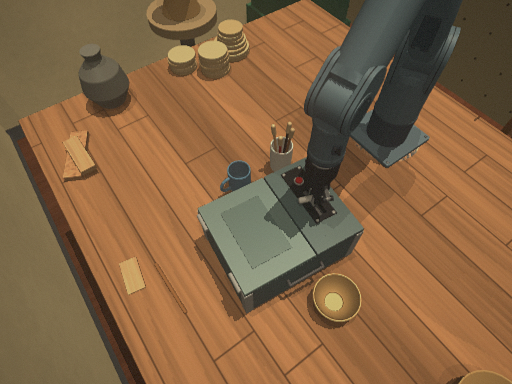

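The lid looks shut at this instant, but the lever torque is right around the 0.4 N m trip value. I'll hold briefly and look before pushing further.

Request:
servo_tool(
  rows=[0, 0, 0, 0, 0, 0, 1, 0, 0, 0, 0, 0, 0, 1, 0, 0, 0, 0, 0, 0, 1],
)

```text
clock: 12.4
tool_pos: [0.4697, 0.122, 0.1693]
tcp_rot: [-1.568, 0.002, -0.355]
ft_force: [-0.6, 0.4, 1.8]
width: 0.0145
```

```bash
python3 t.py
python3 - <<'E'
from cell import bot
from h import *
d=bot.snapshot("scene"); cv2.imwrite("pics/scene8.png",d["pixels"][:,:,::-1])
a=cv2.imread("pics/scene7.png"); b=cv2.imread("pics/scene8.png")
df=cv2.absdiff(a,b).max(2)[180:310,190:330]; print((df>30).sum())
E
```

```text
clk 12.4 turn 1.3279 M [ 0.027  0.223 -0.401] F [-0.6  0.4  1.8]
2
```

View pics/scene8.png

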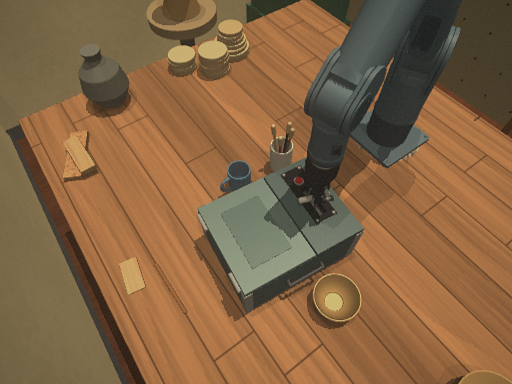

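The lid is still shut and unchanged between the two pictures. One more small step.

Request:
servo_tool(
  rows=[0, 0, 0, 0, -0.012, 0, 1, 0, 0, 0, 0, 0, 0, 1, 0, 0, 0, 0, 0, 0, 1],
)

```text
clock: 12.75
tool_pos: [0.4697, 0.122, 0.1694]
tcp_rot: [-1.568, 0.002, -0.343]
ft_force: [-1.3, 1.1, 2.7]
width: 0.0143
```

```bash
python3 t.py
cat > lid.py <<'E'
from cell import bot
from h import *
import sys
d=bot.snapshot("scene"); cv2.imwrite(f"pics/{sys.argv[1]}.png",d["pixels"][:,:,::-1])
a=cv2.imread("pics/scene7.png"); b=cv2.imread(f"pics/{sys.argv[1]}.png")
df=cv2.absdiff(a,b).max(2)[180:310,190:330]; print("lid change px",(df>30).sum())
E
python3 lid.py scene9
```

```text
clk 12.75 turn 1.3405 M [-0.026  0.201 -0.489] F [-1.3  1.1  2.7]
lid change px 5
```

Request:
servo_tool(
  rows=[0, 0, 0, 0, -0.012, 0, 1, 0, 0, 0, 0, 0, 0, 1, 0, 0, 0, 0, 0, 0, 1],
)

```text
clock: 13.1
tool_pos: [0.4696, 0.122, 0.1694]
tcp_rot: [-1.568, 0.002, -0.33]
ft_force: [-1.5, 0.4, 1.9]
width: 0.014
```

```bash
python3 t.py; python3 lid.py scene10
```

```text
clk 13.1 turn 1.353 M [ 0.027  0.199 -0.596] F [-1.5  0.4  1.9]
lid change px 10
```

Request:
servo_tool(
  rows=[0, 0, 0, 0, 0, 0, 1, 0, 0, 0, 0, 0, 0, 1, 0, 0, 0, 0, 0, 0, 1, 0, 0, 0, 0, 0, 0, 1],
)

```text
clock: 13.55
tool_pos: [0.4697, 0.122, 0.1694]
tcp_rot: [-1.568, 0.002, -0.33]
ft_force: [-0.4, -0.0, 0.8]
width: 0.0145
```

```bash
python3 t.py; python3 lid.py scene11
python3 - <<'E'
import cv2
cv2.imwrite("pics/c11.png",cv2.resize(cv2.imread("pics/scene11.png")[150:310,190:370],None,fx=3.5,fy=3.5,interpolation=cv2.INTER_CUBIC))
E
```

```text
clk 13.55 turn 1.3529 M [ 0.057  0.191 -0.542] F [-0.4 -0.   0.8]
lid change px 11
```

View pics/c11.png

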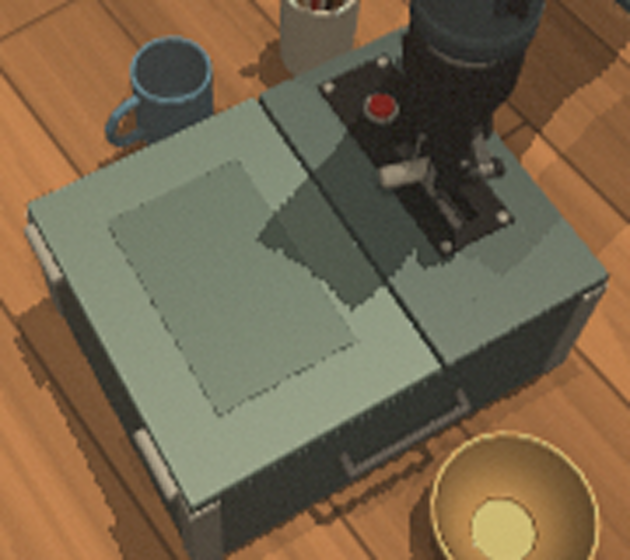

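The lid is still shut with about 0.55 N m showing on the wrist, part of which is handle friction. Breaking takes 1.2 N m, so there is margin. I'll go on in small steps and watch both torque and lid.

Request:
servo_tool(
  rows=[0, 0, 0, 0, -0.01, 0, 1, 0, 0, 0, 0, 0, 0, 1, 0, 0, 0, 0, 0, 0, 1],
)

```text
clock: 13.9
tool_pos: [0.4697, 0.122, 0.1693]
tcp_rot: [-1.568, 0.002, -0.32]
ft_force: [-1.1, -0.6, 1.2]
width: 0.0139
```

```bash
python3 t.py; python3 lid.py scene12; python3 t.py
```

```text
clk 13.9 turn 1.3634 M [ 0.035  0.196 -0.574] F [-1.1 -0.6  1.2]
lid change px 16
clk 13.95 turn 1.3634 M [-0.001  0.176 -0.574] F [-0.4  0.2  2.7]
```

Request:
servo_tool(
  rows=[0, 0, 0, 0, 0, 0, 1, 0, 0, 0, 0, 0, 0, 1, 0, 0, 0, 0, 0, 0, 1],
)

```text
clock: 14.25
tool_pos: [0.4697, 0.122, 0.1694]
tcp_rot: [-1.568, 0.002, -0.32]
ft_force: [-1.0, 0.9, 2.3]
width: 0.0141
```

```bash
python3 t.py; python3 lid.py scene13
python3 - <<'E'
import cv2,numpy as np
a=cv2.imread("pics/scene7.png");b=cv2.imread("pics/scene13.png")
ys,xs=np.nonzero(cv2.absdiff(a,b).max(2)>30); print(np.c_[xs,ys].tolist()[:60])
cv2.imwrite("pics/c13.png",np.hstack([cv2.resize(i[160:230,270:345],None,fx=5,fy=5,interpolation=cv2.INTER_CUBIC) for i in (a,b)]))
E
```

```text
clk 14.25 turn 1.3633 M [ 0.016  0.182 -0.607] F [-1.   0.9  2.3]
lid change px 21
[[350, 27], [349, 29], [348, 31], [458, 35], [336, 47], [392, 57], [393, 57], [392, 58], [391, 59], [390, 61], [388, 64], [386, 72], [362, 77], [331, 80], [383, 80], [331, 81], [383, 81], [378, 91], [431, 91], [305, 97], [304, 112], [304, 160], [304, 161], [304, 162], [305, 163], [367, 164], [304, 165], [364, 168], [356, 174], [352, 177], [294, 179], [349, 181], [348, 182], [289, 187], [327, 188], [343, 188], [328, 189], [325, 192], [329, 192], [340, 192], [340, 193], [339, 194], [339, 195], [304, 196], [322, 196], [323, 196], [326, 196], [330, 196], [300, 197], [326, 197], [330, 197], [326, 198], [334, 198], [327, 199], [334, 199], [327, 200], [333, 200], [268, 210], [263, 218], [320, 223]]
```

View pics/c13.png

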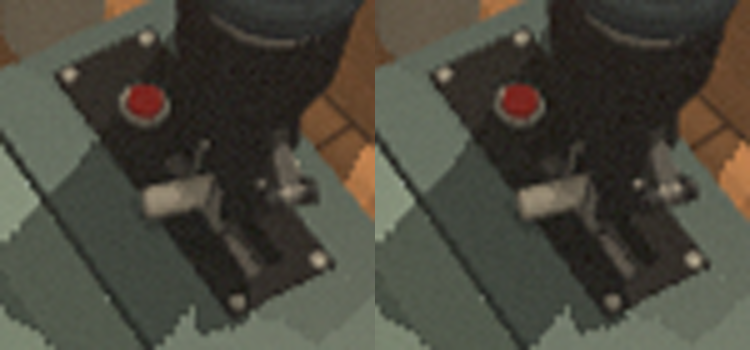

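The two crops look the same, with the lid seam unmoved and the bar barely further round. The torque is 0.6 N m, still well short of breaking. Another small step.

Request:
servo_tool(
  rows=[0, 0, 0, 0, -0.012, 0, 1, 0, 0, 0, 0, 0, 0, 1],
)

```text
clock: 14.5
tool_pos: [0.4697, 0.122, 0.1694]
tcp_rot: [-1.568, 0.002, -0.307]
ft_force: [-0.6, 0.4, 1.7]
width: 0.0141
```

```bash
python3 t.py; python3 lid.py scene14; python3 t.py
```

```text
clk 14.5 turn 1.376 M [ 0.075  0.159 -0.635] F [-0.6  0.4  1.7]
lid change px 32
clk 14.55 turn 1.3758 M [-0.013  0.194 -0.646] F [-0.6  0.3  2.2]
```

Request:
servo_tool(
  rows=[0, 0, 0, 0, -0.012, 0, 1, 0, 0, 0, 0, 0, 0, 1, 0, 0, 0, 0, 0, 0, 1],
)

```text
clock: 14.85
tool_pos: [0.4697, 0.122, 0.1693]
tcp_rot: [-1.568, 0.002, -0.295]
ft_force: [-0.5, 0.5, 1.8]
width: 0.0144
```

```bash
python3 t.py; python3 lid.py scene15; python3 t.py;  python3 - <<'E'
import cv2,numpy as np
a=cv2.imread("pics/scene7.png");b=cv2.imread("pics/scene15.png")
cv2.imwrite("pics/c15.png",np.hstack([cv2.resize(i[170:250,250:345],None,fx=4,fy=4,interpolation=cv2.INTER_CUBIC) for i in (a,b)]))
E
```

```text
clk 14.85 turn 1.3883 M [ 0.021  0.192 -0.73 ] F [-0.5  0.5  1.8]
lid change px 49
clk 14.9 turn 1.3883 M [ 0.045  0.191 -0.756] F [-1.2  0.6  1.7]
```

View pics/c15.png

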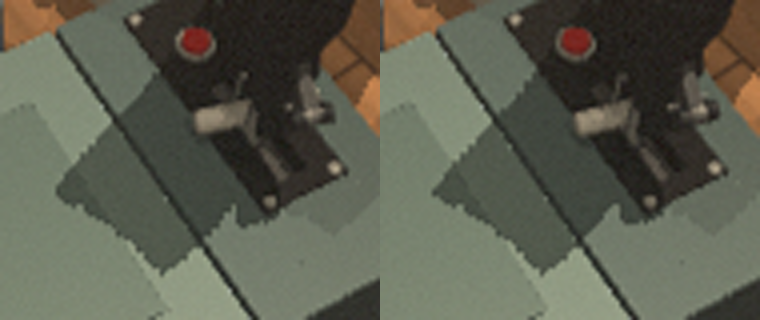

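Run:
```python
import cv2,numpy as np
g=lambda n:cv2.cvtColor(cv2.imread(f"pics/{n}.png"),cv2.COLOR_BGR2GRAY)
a=g("scene7")
# regions: lid back corner/edges, deck plate, bar
pts=np.float32([[266,183],[316,261],[249,303],[199,212],[247,268],[222,205],[291,257],[252,199],[299,181],[281,174],[333,213]]).reshape(-1,1,2)
for n in("scene6","scene9","scene11","scene13","scene15"):
    q,st,e=cv2.calcOpticalFlowPyrLK(a,g(n),pts,None,winSize=(15,15)); print(n,(q-pts).reshape(-1,2).round(2).tolist())
```

```text
scene6 [[-0.0, -0.019999999552965164], [0.019999999552965164, -0.0], [0.0, 0.03999999910593033], [0.009999999776482582, 0.009999999776482582], [0.009999999776482582, 0.019999999552965164], [0.05000000074505806, -0.019999999552965164], [0.05999999865889549, -0.05000000074505806], [0.009999999776482582, -0.009999999776482582], [-0.0, 0.009999999776482582], [0.009999999776482582, 0.019999999552965164], [0.029999999329447746, -0.009999999776482582]]
scene9 [[-0.0, -0.009999999776482582], [0.009999999776482582, -0.0], [0.009999999776482582, 0.0], [0.009999999776482582, 0.029999999329447746], [-0.0, -0.0], [0.10999999940395355, -0.07000000029802322], [-0.07000000029802322, -0.029999999329447746], [0.009999999776482582, 0.019999999552965164], [0.0, 0.029999999329447746], [-0.009999999776482582, -0.0], [0.009999999776482582, -0.0]]
scene11 [[-0.019999999552965164, -0.019999999552965164], [0.009999999776482582, -0.019999999552965164], [0.019999999552965164, 0.009999999776482582], [0.0, 0.019999999552965164], [0.009999999776482582, 0.029999999329447746], [0.10999999940395355, -0.05000000074505
[... 470 characters left out ...]
999910593033, -0.019999999552965164], [-0.12999999523162842, 0.029999999329447746], [-0.009999999776482582, -0.07000000029802322], [0.07000000029802322, 0.009999999776482582], [0.0, -0.009999999776482582], [0.019999999552965164, -0.019999999552965164]]
scene15 [[0.009999999776482582, -0.05000000074505806], [0.0, -0.009999999776482582], [0.009999999776482582, 0.009999999776482582], [0.019999999552965164, 0.029999999329447746], [0.0, 0.009999999776482582], [0.09000000357627869, -0.019999999552965164], [0.009999999776482582, -0.05000000074505806], [0.07000000029802322, -0.05999999865889549], [0.05000000074505806, 0.029999999329447746], [0.0, -0.009999999776482582], [0.019999999552965164, -0.0]]
```

The flow check shows the lid unmoved (under 0.1 px), yet the wrist reads 0.74 N m. Before pushing any harder I'll check the actual bar angle and grip in the images.

Run:
```python
from cell import bot
import cv2,numpy as np
b=cv2.imread("pics/scene15.png")
cv2.imwrite("pics/z15.png",cv2.resize(b[180:230,285:345],None,fx=12,fy=12,interpolation=cv2.INTER_CUBIC))
d=bot.snapshot("top"); cv2.imwrite("pics/top15.png",cv2.resize(d["pixels"][200:310,130:280,::-1],None,fx=5,fy=5,interpolation=cv2.INTER_CUBIC)); np.savez("top15.npz",**d)
```

```text
(no output)
```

View pics/z15.png

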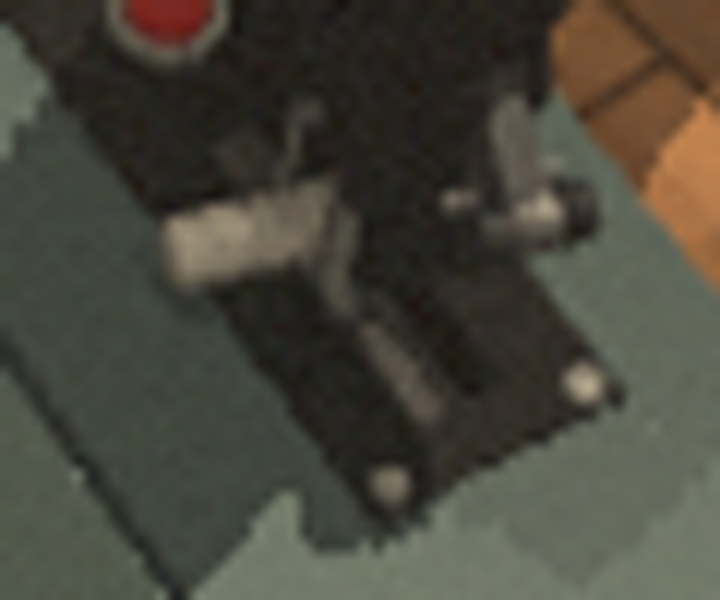

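View pics/top15.png

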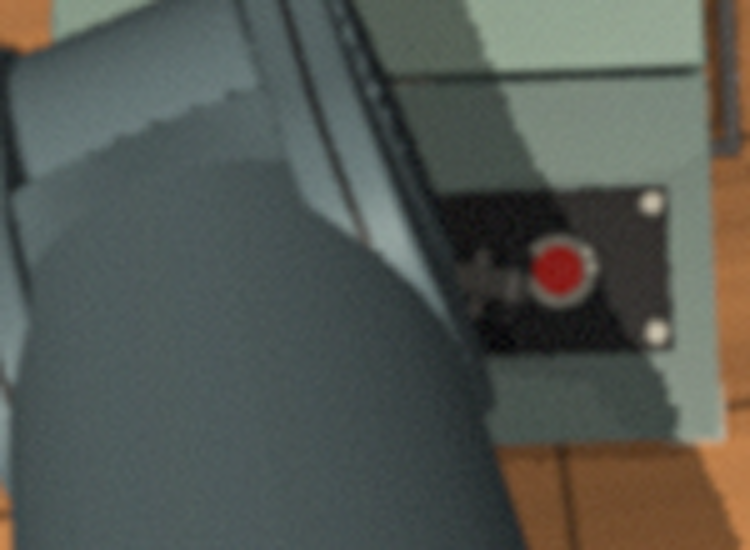

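Run:
```python
from h import *
d=np.load("scene0.npz")
for q in((300.2,200.5),(333,197.8),(310,198.3)):
    X=onz(d,q,.178); v=X[:2]-[.4705,.1215]; print(q,X.round(4),np.hypot(*v).round(4),np.degrees(np.arctan2(v[1],v[0])).round(1))
# bar edge fits, top and bottom edges of visible light section in several pictures
g=lambda n:cv2.cvtColor(cv2.imread(f"pics/{n}.png"),cv2.COLOR_BGR2GRAY)
for n in("scene6","scene7","scene8","scene10","scene11","scene12","scene13","scene14","scene15"):
    im=cv2.resize(g(n)[180:230,285:345],None,fx=8,fy=8,interpolation=cv2.INTER_CUBIC)
    m=(im>90).astype(np.uint8)
    n_,l,s,c=cv2.connectedComponentsWithStats(m)
    i=[k for k in range(1,n_) if 10*8<c[k][0]<27*8 and 14*8<c[k][1]<25*8 and s[k][4]>600]
    for k in i:
        ys,xs=np.nonzero(l==k); r=np.cov(np.c_[xs,ys].T); w,V=np.linalg.eigh(r); v=V[:,1]
        print(n,s[k][4],c[k].round(1),"img ang",np.degrees(np.arctan2(v[1],v[0])).round(2))
```

```text
(300.2, 200.5) [0.5058 0.1094 0.178 ] 0.0373 -18.9
(333, 197.8) [0.432  0.1527 0.178 ] 0.0496 140.9
(310, 198.3) [0.4811 0.1191 0.178 ] 0.0109 -12.7
scene6 3930 [155.7 148.6] img ang 173.74
scene7 4025 [158.8 154.3] img ang 167.56
scene8 3999 [158.8 154.5] img ang 167.74
scene10 4039 [159.3 155.5] img ang 167.75
scene11 4034 [159.3 155.6] img ang 168.13
scene12 4008 [159.8 155.9] img ang 166.87
scene13 4001 [159.4 156.1] img ang 167.1
scene14 4053 [160.3 156.4] img ang 166.53
scene15 4018 [160.1 157. ] img ang 166.13
```

Run:
```python
from h import *
t=np.load("top15.npz"); s=np.load("scene0.npz")
for z in(.17,.2,.24): print(z,onz(t,(235,257),z).round(4),onz(t,(225,256),z).round(4),"scene",onz(s,(310,189.2),z).round(4),onz(s,(304.6,193),z).round(4))
p=t["pixels"][235:280,210:255,::-1]
p2=cv2.imread("pics/scene15.png")[165:210,290:335]
f=lambda p:cv2.resize(cv2.convertScaleAbs(p,alpha=2.2,beta=10),None,fx=9,fy=9,interpolation=cv2.INTER_CUBIC)
cv2.imwrite("pics/cmp.png",np.hstack([f(p),f(p2)])[:, :800])
```

```text
0.17 [0.4575 0.0647 0.17  ] [0.4622 0.0835 0.17  ] scene [0.4588 0.0944 0.17  ] [0.478  0.0952 0.17  ]
0.2 [0.4557 0.0635 0.2   ] [0.4602 0.0816 0.2   ] scene [0.4744 0.107  0.2   ] [0.4929 0.1077 0.2   ]
0.24 [0.4533 0.0619 0.24  ] [0.4576 0.079  0.24  ] scene [0.4952 0.1237 0.24  ] [0.5127 0.1244 0.24  ]
```

View pics/cmp.png

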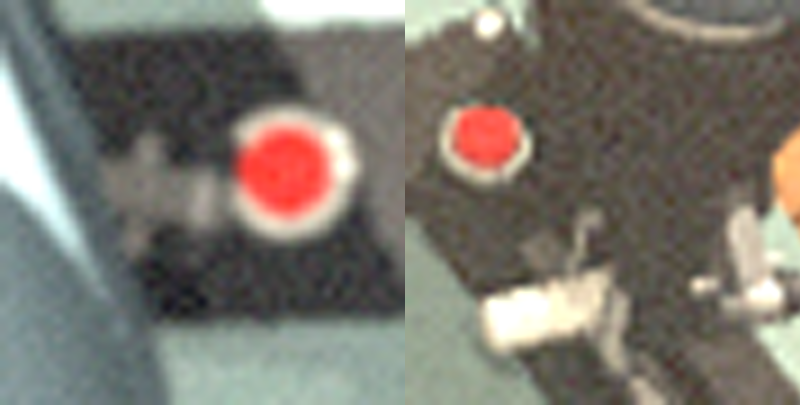

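Run:
```python
from h import *
t=np.load("top15.npz"); s=np.load("scene0.npz")
for z in(.164,.17,.18,.2,.22,.24,.26):
    for q in((232.5,256.5),(226,255)):
        X=onz(t,q,z); u=cv2.projectPoints(X.reshape(1,3),s["rvec"],s["tvec"],s["K"],None)[0].ravel()
        print(z,q,X.round(3),u.round(1),"in cmp right half",((u-[290,165])*9+[405,0]).round())
```

```text
0.164 (232.5, 256.5) [0.46  0.07  0.164] [303.5 184.3] in cmp right half [527. 173.]
0.164 (226, 255) [0.464 0.082 0.164] [305.1 188.2] in cmp right half [541. 209.]
0.17 (232.5, 256.5) [0.459 0.069 0.17 ] [303.8 182.9] in cmp right half [529. 161.]
0.17 (226, 255) [0.464 0.081 0.17 ] [305.4 186.8] in cmp right half [543. 196.]
0.18 (232.5, 256.5) [0.459 0.069 0.18 ] [304.3 180.6] in cmp right half [534. 140.]
0.18 (226, 255) [0.463 0.081 0.18 ] [305.9 184.4] in cmp right half [548. 175.]
0.2 (232.5, 256.5) [0.457 0.068 0.2  ] [305.3 175.8] in cmp right half [543.  97.]
0.2 (226, 255) [0.462 0.079 0.2  ] [306.8 179.6] in cmp right half [557. 131.]
0.22 (232.5, 256.5) [0.456 0.067 0.22 ] [306.3 170.8] in cmp right half [552.  53.]
0.22 (226, 255) [0.46  0.078 0.22 ] [307.9 174.6] in cmp right half [566.  86.]
0.24 (232.5, 256.5) [0.455 0.066 0.24 ] [307.4 165.7] in cmp right half [562.   6.]
0.24 (226, 255) [0.459 0.077 0.24 ] [308.9 169.4] in cmp right half [575.  39.]
0.26 (232.5, 256.5) [0.454 0.065 0.26 ] [308.5 160.4] in cmp right half [572. -42.]
0.26 (226, 255) [0.458 0.076 0.26 ] [310. 164.] in cmp right half [585.  -9.]
```

The linkage near the button in the top view sits at z ≥ 0.2, well clear of it, so nothing is fouling. Before pushing harder I'll back off slightly. The hysteresis will separate friction from real lever load.

Request:
servo_tool(
  rows=[0, 0, 0, 0, 0.012, 0, 1, 0, 0, 0, 0, 0, 0, 1],
)

```text
clock: 15.15
tool_pos: [0.4697, 0.122, 0.1693]
tcp_rot: [-1.568, 0.002, -0.307]
ft_force: [-0.8, 0.1, 2.4]
width: 0.0141
```

```bash
python3 t.py; python3 lid.py scene16; python3 t.py
```

```text
clk 15.15 turn 1.3758 M [-0.019  0.261 -0.547] F [-0.8  0.1  2.4]
lid change px 39
clk 15.2 turn 1.3761 M [ 0.08   0.187 -0.647] F [-0.6 -0.   1.6]
```

Request:
servo_tool(
  rows=[0, 0, 0, 0, 0.012, 0, 1, 0, 0, 0, 0, 0, 0, 1],
)

```text
clock: 15.4
tool_pos: [0.4697, 0.122, 0.1694]
tcp_rot: [-1.568, 0.002, -0.319]
ft_force: [-0.6, -0.7, 1.7]
width: 0.0144
```

```bash
python3 t.py; python3 lid.py scene17; python3 t.py
```

```text
clk 15.4 turn 1.364 M [-0.038  0.178 -0.488] F [-0.6 -0.7  1.7]
lid change px 26
clk 15.45 turn 1.3643 M [ 0.006  0.143 -0.533] F [-0.7  0.9  2.1]
```

Request:
servo_tool(
  rows=[0, 0, 0, 0, 0.012, 0, 1, 0, 0, 0, 0, 0, 0, 1],
)

```text
clock: 15.65
tool_pos: [0.4697, 0.122, 0.1694]
tcp_rot: [-1.568, 0.002, -0.331]
ft_force: [-0.9, 0.4, 2.3]
width: 0.0141
```

```bash
python3 t.py; python3 lid.py scene18; python3 t.py
```

```text
clk 15.65 turn 1.3522 M [-0.045  0.203 -0.253] F [-0.9  0.4  2.3]
lid change px 17
clk 15.7 turn 1.3524 M [-0.032  0.179 -0.343] F [-0.7 -0.3  1.2]
```

Reversing shows about 0.1–0.13 N m of friction plus some grip compliance, so the lever really is loaded to roughly 0.5–0.6 N m. That leaves room before the 1.2 N m break. I'll push on again in small increments, watching the lid.

Request:
servo_tool(
  rows=[0, 0, 0, 0, -0.012, 0, 1, 0, 0, 0, 0, -0.012, 0, 1, 0, 0, 0, 0, -0.012, 0, 1, 0, 0, 0, 0, 0, 0, 1],
)

```text
clock: 16.1
tool_pos: [0.4697, 0.122, 0.1694]
tcp_rot: [-1.568, 0.002, -0.293]
ft_force: [-1.4, 0.3, 1.6]
width: 0.0148
```

```bash
python3 t.py; python3 lid.py scene19; python3 t.py
```

```text
clk 16.1 turn 1.3895 M [ 0.029  0.217 -0.768] F [-1.4  0.3  1.6]
lid change px 47
clk 16.15 turn 1.3893 M [ 0.024  0.274 -0.718] F [-0.9  0.9  2.3]
```

Request:
servo_tool(
  rows=[0, 0, 0, 0, -0.01, 0, 1, 0, 0, 0, 0, 0, 0, 1, 0, 0, 0, 0, 0, 0, 1],
)

```text
clock: 16.45
tool_pos: [0.4697, 0.122, 0.1694]
tcp_rot: [-1.568, 0.002, -0.283]
ft_force: [-0.9, 1.1, 2.3]
width: 0.0143
```

```bash
python3 t.py; python3 lid.py scene20; python3 t.py
python3 - <<'E'
import cv2,numpy as np
g=lambda n:cv2.cvtColor(cv2.imread(f"pics/{n}.png"),cv2.COLOR_BGR2GRAY)
for n in("scene6","scene7","scene11","scene13","scene15","scene16","scene17","scene18","scene19","scene20"):
    im=cv2.resize(g(n)[180:230,285:345],None,fx=8,fy=8,interpolation=cv2.INTER_CUBIC)
    n_,l,s,c=cv2.connectedComponentsWithStats((im>90).astype(np.uint8))
    for k in range(1,n_):
        if 80<c[k][0]<216 and 112<c[k][1]<200 and s[k][4]>600: print(n,c[k].round(1))
E
```

```text
clk 16.45 turn 1.4001 M [ 0.008  0.231 -0.586] F [-0.9  1.1  2.3]
lid change px 1051
clk 16.5 turn 1.4001 M [-0.011  0.193 -0.641] F [-1.6 -0.9  1.9]
scene6 [155.7 148.6]
scene7 [158.8 154.3]
scene11 [159.3 155.6]
scene13 [159.4 156.1]
scene15 [160.1 157. ]
scene16 [160.1 157. ]
scene17 [160.1 156.9]
scene18 [160.1 156.4]
scene19 [159.6 157.2]
scene20 [161.9 158. ]
```

The lid is springing open: 1051 changed pixels, and the torque has dropped. I'll stop turning, unwind slightly, open partway and lift straight up.

Request:
servo_tool(
  rows=[0, 0, 0, 0, 0.02, 0, 1, 0, 0, 0, 0, 0.02, 0, 1, 0, 0, 0, 0, 0, 0, 0.6, 0, 0, 0, 0, 0, 0, 0.6, 0, 0, 0, 0, 0, 0, 0.6, 0, 0, 0, 0, 0, 0, 0.6],
)

```text
clock: 17.1
tool_pos: [0.4699, 0.1221, 0.1691]
tcp_rot: [-1.569, 0.001, -0.321]
ft_force: [0.8, -0.1, 0.2]
width: 0.0344
```

```bash
python3 t.py; python3 lid.py scene21
```

```text
clk 17.1 turn 1.3615 M [-0.046  0.029  0.003] F [ 0.8 -0.1  0.2]
lid change px 3360
```

View pics/scene21.png

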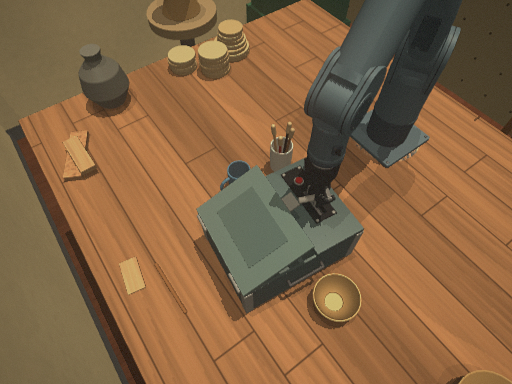

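The lid is rising, with its front edge at about (290,205), and the jaws are free of the bar. Lifting away now.

Request:
servo_tool(
  rows=[0, -5, 0, 0, 0, 0, 0.6, 0, -10, 0, 0, 0, 0, 0.6, 0, -15, 0, 0, 0, 0, 0.6, 0, -20, 0, 0, 0, 0, 0.6, 0, -20, 0, 0, 0, 0, 0.6, 0, -20, 0, 0, 0, 0, 0.6, 0, -20, 0, 0, 0, 0, 0.6, 0, -20, 0, 0, 0, 0, 0.6, 0, 0, 0, 0, 0, 0, 0.6, 0, 0, 0, 0, 0, 0, 0.6, 0, 0, 0, 0, 0, 0, 0.6, 0, 0, 0, 0, 0, 0, 0.6, 0, 0, 0, 0, 0, 0, 0.6, 0, 0, 0, 0, 0, 0, 0.6, 0, 0, 0, 0, 0, 0, 0.6, 0, 0, 0, 0, 0, 0, 0.6, 0, 0, 0, 0, 0, 0, 0.6, 0, 0, 0, 0, 0, 0, 0.6, 0, 0, 0, 0, 0, 0, 0.6, 0, 0, 0, 0, 0, 0, 0.6],
)

```text
clock: 19.15
tool_pos: [0.4685, 0.1206, 0.3079]
tcp_rot: [-1.57, 0.001, -0.322]
ft_force: [0.3, 0.1, -0.0]
width: 0.0339
```

```bash
python3 t.py; python3 lid.py scene22;python3 - <<'E'
from cell import bot
from h import *
d=bot.snapshot("top"); cv2.imwrite("pics/top22.png",d["pixels"][:,:,::-1])
E
```

```text
clk 19.15 turn 1.3612 M [-0.037  0.002  0.022] F [ 0.3  0.1 -0. ]
lid change px 5180
```

View pics/scene22.png

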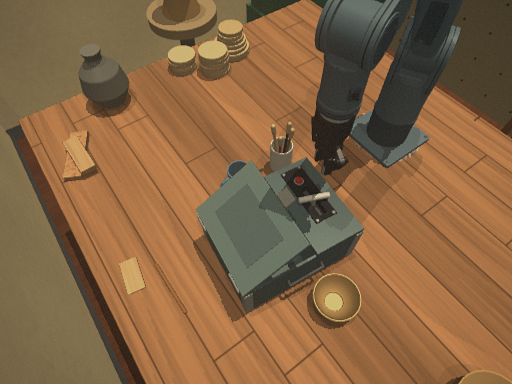

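View pics/top22.png

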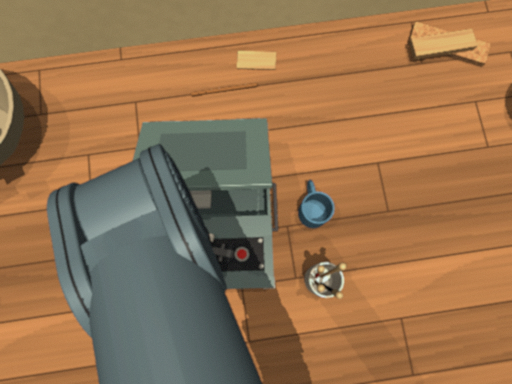

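The scene view shows the lid standing open, with its near edge from about (258,165) to (310,245). The handle is turned at about (315,197) and the gripper is well clear. The top view has the jar at (326,280) and the mug at (316,209), the same as at the start. One last check that the lid has settled.

Request:
servo_tool(
  rows=[0, 0, 0, 0, 0, 0, 0.6, 0, 0, 0, 0, 0, 0, 0.6, 0, 0, 0, 0, 0, 0, 0.6, 0, 0, 0, 0, 0, 0, 0.6, 0, 0, 0, 0, 0, 0, 0.6, 0, 0, 0, 0, 0, 0, 0.6],
)

```text
clock: 19.85
tool_pos: [0.4685, 0.1206, 0.3079]
tcp_rot: [-1.569, 0.001, -0.322]
ft_force: [-0.9, -0.7, 0.3]
width: 0.0341
```

```bash
python3 lid.py scene23
python3 - <<'E'
from h import *
a=cv2.imread("pics/scene22.png");b=cv2.imread("pics/scene23.png");o=cv2.imread("pics/scene0.png")
f=lambda x,y,r:(cv2.absdiff(x,y).max(2)[r[1]:r[3],r[0]:r[2]]>30).sum()
print("lid last",f(a,b,(190,150,330,310)),"bowl vs start",f(o,b,(308,270,368,326)),"jar",f(o,b,(266,120,298,158)))
# lid angle: front edge mid pixel as two-view check: top edge row ~185 
s=np.load("scene0.npz"); ax=np.array([.4705,.1215]); cx=np.array([.9937,-.1118]); 
F0=ax+.079*cx
for th in(.3,.4,.45,.5,.55,.6):
    H=ax+.275*cx; L=.196; P=np.r_[H-cx*L*np.cos(th),.162+L*np.sin(th)]
    print(th,cv2.projectPoints(P.reshape(1,3),s["rvec"],s["tvec"],s["K"],None)[0].ravel().round(1))
E
```

```text
lid change px 5248
lid last 11 bowl vs start 0 jar 0
0.3 [286. 203.]
0.4 [284.1 200.3]
0.45 [282.9 199. ]
0.5 [281.4 197.9]
0.55 [279.8 196.9]
0.6 [278. 196.]
```

```bash
python3 -c "
from cell import bot
print(bot.job_done())"
```

```text
the job is handed in; nothing more can be done
None
```

The chest is open and the job is handed in at about 20 s, with the lid standing open and the robot touching nothing.

**What I did**
- **Button:** pressed it with the shut fingertips. Readings stayed at 3.5 N or below, and the handle popped out.
- **Handle:** gripped the bar and turned it anticlockwise in small steps. It met the lever at about 1.27 rad.
- **Release:** pushed on in steps of about 0.01 rad until the lid sprang open, then unwound slightly, let go and lifted clear.

**Last checks**
- **Lid:** it was steady over the last 0.7 s. The picture fits an angle of about 0.4–0.5 rad, a rough estimate only.
- **Forces:** the wrist force was near zero after letting go.
- **Loose things:** the bowl and jar look unchanged from the start picture in the scene view. The mug is at the same place in the top view.

**What disagreed:** the lid let go later than the stated 0.4 N m. The wrist read up to 0.77 N m, about 0.6 N m on the lever after friction. The pictures suggested the handle was about 0.1 rad past contact, not 0.05. I backed off once to check for friction before going on, and by these readings it stayed below the 1.2 N m and 0.15 rad breaking limits.

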